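Put the paint jar away in the blocked drawer

ROBOT

A 7-joint arm with a two-finger parallel gripper is mounted at the origin on the work surface. World frame = base frame: x ahead of the robot, y to its left, z up, the work surface at z = 0. Lengths are in m, angles in rad, forces in N, time in s.
With the tool pointing down it reaches from about 0.425 to 0.95 m from the base axis. Payload 16.7 kg.
Tool frame: the origin (TCP) lies midway between the tips of the shut fingers; the grasp point (between the pads) lies 19 mm behind it (robot.grip_depth is the distance from the TCP to the grasp point, in m); z points along the fingers, y is the direction in which the jaws open and shut (so a half turn about z gives the same grasp; the last joint's range is limited). The gripper opens to 94 mm and grips with 3 to 60 N. Pads are 16 mm wide; open, the fingers measure 119 mm over their backs; the gripper's body (75 mm by 177 mm) begins 78 mm behind the grasp point.
Start: joints at [1.103, 0.426, 0.074, 1.606, -0.034, 1.111, -0.067], TCP at [0.212, -0.641, 0.181] pointing down, gripper open.
Joint ranges: [-2.85, 2.85], [-0.5, 2.14], [-1.23, 1.37], [0.21, 2.46], [-1.02, 4.16], [0.16, 2.05], [-2.73, 2.73]. Speed limits (rad/s): [1.89, 1.89, 2.39, 2.39, 3.01, 3.01, 3.01].

INTERFACE

Orientations are given as a rotation vector (axis times angle).
In Python, from station import robot gives the robot as it stands. Calls block until the motion is done:
- robot.move_pose(position, orientation): joint-space move of the TCP to a pose.
- robot.servo_line(position, max_speed=0.15, ori=None, max_force=None): straight line of the TCP; ori=None keeps the orientation; max_speed is the mean speed in m/s. With max_force (N) it stops when the force on the tool has changed by that much, and returns True; else False.
- robot.goto_joints(angles): joint-space move.
- robot.let_go() and robot.clamp(): open the fingers fully, or close them until they stop; the grip force is fixed at half the most.
- robot.pause(seconds).
- robot.inverse_kinematics(position, orientation): joint angles nearest the present ones, or None.
- robot.grab_frame(name): name is "scene" or "side" or "wrist"; returns a dict with "image" (384x512x3 uint8, red, green, blue), "fovy" (degrees; the focal length in pixels is half the picture's height over the tangent of half this angle, whatever the lens; pixels are square), "cx", "cy" (the principal point, pixels), "world_to_cam" (4x4, takes a point from world to camera coordinates). Camera axes: x right, y down, z forward; pixel columns grow to the right and rows downward; lengths in m; the calibration is good to about 2 mm. A picture is of the moment at which its call begins. There is no depth.
A pose or a line that the arm cannot do raises robot.Unreachable and nothing moves.
- robot.job_done(): hands the job in, once; it reports no verdict.
Trained networks look in a picture, given as the dict that the camera call returned (one of the last four; its "shot" number tells which), for a name from the list of things; names that differ only in an ending like _2 or _b are one class to them, and where a whole thing is asked for, a point or a joint stands for the part that bears it (a point fixed in the world has none). Each returns a list of dicts, best first, with "conf" (0 to 1); they miss things now and then, are a little off and sometimes report something else, mostly with a low value. They report only what shows in the picture. A call takes as long as a camera call. They do not tell look-alikes from the thing itself.
- robot.boxes_of(picture, thing): "box" ([left, top, right, bottom] in pixels, round what is visible of it).
Readings, each from a call of its own:
- robot.current_time(): time.
- robot.current_q(): joint angles.
- robot.current_dq(): joint speeds.
- robot.current_joint_torque(): joint torques, N m.
- robot.current_eef_pos(): TCP position.
- robot.current_tool_rot(): TCP orientation.
- robot.current_ft_force(): force on the tool from outside, world axes, zero at the start.
- robot.current_ft_torque(): the same for the moment, N m.
- robot.current_opening(): finger opening in m.
Only numpy, scipy, OpenCV 4.12 (cv2) and the standard library are available. Lean on these libraries where they do the work, as an engineer would, in place of code of your own. Each camera call takes 0.05 s, during which the arm holds its last target. There are 200 camera calls.

TASK

The red thinner can stands in the way of the yellow-fronted drawer: slide it along the bench, without lifting it, until it stands wholly on the round blue mat. Then pull the yellow drawer well open by its handle, stand the red-capped paint jar upright in the free space inside (set it down, do not drop it), and push the drawer fully shut. Leave the other drawer shut, and knock over or shift none of the other jars and bottles or the figure.

Things in the scene. Friction and masses are not known exactly. Their poses are not given: they have to be found in the camera images.
- yellow_cabinet: Navy bench-top drawer module with a yellow drawer front, fixed to the bench, 240 mm deep (x), 160 wide (y), 90 high; walls 10 mm. Origin: centre of its underside; its front faces its own -x. A box stands on the rear half of its top, up to 150 mm above the bench. Position and yaw vary, and it may be the left or the right one.
- yellow_drawer (a joint): How far the yellow drawer is out along its cabinet's -x (m): 0 shut, 0.15 at its stop. It may start slightly ajar.
- yellow_handle (a point): Middle of the yellow drawer's handle, a round aluminium bar of 10 mm diameter, 110 mm long along the cabinet's y, held 40 mm in front of the drawer's front (35 mm free gap behind the bar, between two 9 mm posts at 50 mm either side of the middle), 58 mm above the bench. It moves with the drawer.
- yellow_in (a point): Middle of the yellow drawer's inner floor, 17 mm above the bench; moves with it, axes as the cabinet's. Inside 202 mm (x) by 124 (y), walls 41 mm high; the front (160 wide) rises to 84 mm above the bench. Shut, the roof is 63 mm above the floor. Four fixed pots, 32 mm in diameter, 42 high, stand at y = +42 mm, x = -75 to +45; the strip from y = -62 to +26 mm is free.
- grey_cabinet: The same module with a grey drawer front; a blue open tray on its top, rear half.
- grey_drawer (a joint): How far the grey drawer is out (m): 0 shut. Its handle is like the yellow one's, with its bar 160 mm in front of the cabinet's origin when shut.
- mat: Thin round blue mat with a black rim, 100 mm in diameter, 1.5 mm thick, on the bench: the can's place. Origin at its centre, its x axis points to the amber bottle. A bottle stands on either side, 72 mm from its centre.
- can: Red thinner can with a paper band, 58 mm in diameter, 78 mm high, with a white cap (22 mm in diameter) up to 88 mm; about 0.3 kg. Origin at the centre of its underside.
- red_jar: Small white paint jar with a red cap: body 38 mm in diameter up to 33 mm, cap 33 mm in diameter up to 46 mm; about 70 g. Origin at the centre of its underside. Stands in a row of three with the green- and blue-capped ones, 55 mm apart, in any order.
- green_jar: The same jar with a green cap. Leave alone.
- blue_jar: The same jar with a blue cap. Leave alone.
- amber_bottle: Amber glass bottle with a black cap, 36 mm in diameter, 84 mm high, beside the mat. Origin at the centre of its underside. Leave alone.
- teal_bottle: Green glass bottle with a black cap, same size, on the mat's other side. Leave alone.
- figure: Grey figure on a turned wooden painting grip, 38 mm in diameter at the foot, 86 mm high, in front of the gap between the two modules. Origin at the centre of its underside. Leave alone.
- glue: White glue bottle with an orange band and a yellow pointed cap, 30 mm in diameter, 76 high, about 130 mm in front of the grey drawer's handle. Origin at the centre of its underside. Leave alone.
Not all that is in view belongs to the job. There is more than one size of the can; the one meant has the size given above. What is shaped like the red_jar but purple is not meant.

How it is judged:
On the way, in this order (a step that is already met when the one before it is completed fails the run):
1. the can stands wholly on the mat (horizontal distance between can and mat below 0.022 m and angle between can's own z axis and vertical below 0.15 rad and linear speed of can below 0.02 m/s), for 0.2 s.
2. the yellow drawer is pulled open by more than 80 mm (value of joint yellow_drawer above 0.08 m), for 0.2 s.
3. the red-capped jar stands upright on the floor of the open drawer, released (x of red_jar in the frame of yellow_in between -0.105 and 0.105 m and y of red_jar in the frame of yellow_in between -0.07 and 0.07 m and z of red_jar in the frame of yellow_in between -0.01 and 0.01 m and angle between red_jar's own z axis and vertical below 0.2 rad and value of joint yellow_drawer above 0.06 m and contact force between red_jar and the fingers below 0.05 N), for 0.2 s.
At the end, for the whole second after the job is handed in: The yellow drawer is shut (less than 8 mm out) with the red-capped jar upright on its floor inside (tilt under 0.2 rad), the can stands upright on the mat (its centre within 22 mm of the mat's), the grey drawer is shut (less than 10 mm out), and all is at rest (all of step 1 and x of red_jar in the frame of yellow_in between -0.105 and 0.105 m and y of red_jar in the frame of yellow_in between -0.07 and 0.07 m and z of red_jar in the frame of yellow_in between -0.01 and 0.01 m and angle between red_jar's own z axis and vertical below 0.2 rad and value of joint yellow_drawer below 0.008 m and value of joint grey_drawer below 0.01 m and linear speed of red_jar below 0.02 m/s); the robot touches nothing.
It fails at once if the can is lifted more than 12 mm off the bench (height (world z) of can above 0.012 m).
It fails at once if the can is tipped by more than 0.35 rad (angle between can's own z axis and vertical above 0.35 rad).
It fails at once if the red-capped jar is dropped from more than about 20 mm above the drawer's floor (37 mm above the bench) (height (world z) of red_jar above 0.037 m and contact force between red_jar and anything else below 0.001 N).
It fails at once if the grey drawer is pulled out more than 20 mm (value of joint grey_drawer above 0.02 m).
It fails at once if another jar, a bottle, the glue or the figure is shifted by more than 25 mm or tipped by more than 0.4 rad (distance of any of green_jar, blue_jar, amber_bottle, teal_bottle, figure, glue from where it was at the start of the episode above 0.025 m or angle between any of green_jar, blue_jar, amber_bottle, teal_bottle, figure, glue's own z axis and vertical above 0.4 rad).
It also fails if it takes over 72 s, if anything falls off the work surface, if the arm or the gripper's body presses on something with over 40 N, if the wrist force passes 120 N, or if a joint passes its speed limit or range.

## Working session

There is one attempt and no reset: what is moved stays moved. The work goes in short steps, each a Python script; the robot and the scene stay as the last script left them, time stands still between calls to the robot, and variables do not carry over. Pictures are saved under pics/ and viewed, about 8 in all and at most 12, crops included, and the job is handed in when it is done.

```bash
ls; mkdir -p pics; python3 - <<'E'
from station import robot
import cv2, numpy as np
for n in ["scene","side"]:
    f=robot.grab_frame(n)
    cv2.imwrite(f"pics/{n}0.png",cv2.resize(f["image"][:,:,::-1],(800,600),interpolation=cv2.INTER_CUBIC))
    W=np.array(f["world_to_cam"]); print(n,f["fovy"],f["cx"],f["cy"],(-W[:3,:3].T@W[:3,3]).round(3),W[:3,:3].round(3).tolist())
    for t in ["yellow_cabinet","yellow_handle","grey_cabinet","mat","can","red_jar","green_jar","blue_jar","amber_bottle","teal_bottle","figure","glue"]:
        print(t,[(np.round(b["box"]).astype(int).tolist(),round(b["conf"],2)) for b in robot.boxes_of(f,t)][:4])
print(robot.current_time(),robot.current_tool_rot(),robot.current_eef_pos())
E
```

```text
pics
scene 56.78447239847772 260.6571274853495 196.848766245306 [1.417 0.046 0.646] [[-0.075, 0.997, 0.014], [0.562, 0.054, -0.826], [-0.824, -0.054, -0.564]]
yellow_cabinet [([148, 195, 236, 274], 0.74), ([361, 174, 376, 199], 0.18)]
yellow_handle [([191, 197, 230, 201], 0.52)]
grey_cabinet [([285, 207, 365, 285], 0.89)]
mat [([357, 199, 386, 221], 0.6)]
can [([232, 164, 242, 182], 0.68), ([203, 159, 211, 181], 0.64), ([216, 175, 237, 197], 0.61)]
red_jar [([144, 167, 153, 188], 0.55), ([142, 157, 155, 170], 0.45)]
green_jar [([380, 197, 395, 229], 0.74), ([150, 177, 160, 194], 0.71)]
blue_jar [([158, 187, 167, 204], 0.57)]
amber_bottle [([383, 198, 396, 230], 0.83)]
teal_bottle [([362, 178, 375, 198], 0.51)]
figure [([255, 180, 269, 209], 0.48)]
glue [([299, 175, 311, 198], 0.46)]
side 44.34711111609107 257.19743039834475 189.7430314682614 [-0.078  0.892  0.703] [[-0.809, -0.588, 0.023], [-0.314, 0.398, -0.862], [0.498, -0.705, -0.506]]
yellow_cabinet [([189, 118, 291, 190], 0.78)]
yellow_handle [([252, 149, 289, 182], 0.58)]
grey_cabinet [([110, 145, 227, 233], 0.65), ([250, 148, 292, 185], 0.32)]
mat [([156, 268, 202, 299], 0.95), ([190, 119, 291, 187], 0.2)]
can [([285, 170, 308, 204], 0.96), ([329, 191, 345, 221], 0.81), ([342, 178, 359, 203], 0.63), ([253, 148, 289, 183], 0.61)]
red_jar [([383, 161, 394, 174], 0.65), ([351, 155, 370, 174], 0.47), ([318, 154, 330, 172], 0.26)]
green_jar [([250, 147, 294, 184], 0.73), ([334, 155, 352, 173], 0.66)]
blue_jar [([319, 154, 328, 171], 0.75), ([351, 154, 368, 172], 0.18)]
amber_bottle [([142, 236, 157, 279], 0.95)]
teal_bottle [([198, 256, 217, 294], 0.59), ([289, 170, 307, 204], 0.57)]
figure [([264, 190, 274, 218], 0.56)]
glue [([257, 219, 264, 246], 0.78)]
1.3 [-3.10174718e+00 -4.98544650e-01  2.94202463e-06] [ 0.21153013 -0.64096573  0.1806653 ]
```

View pics/scene0.png

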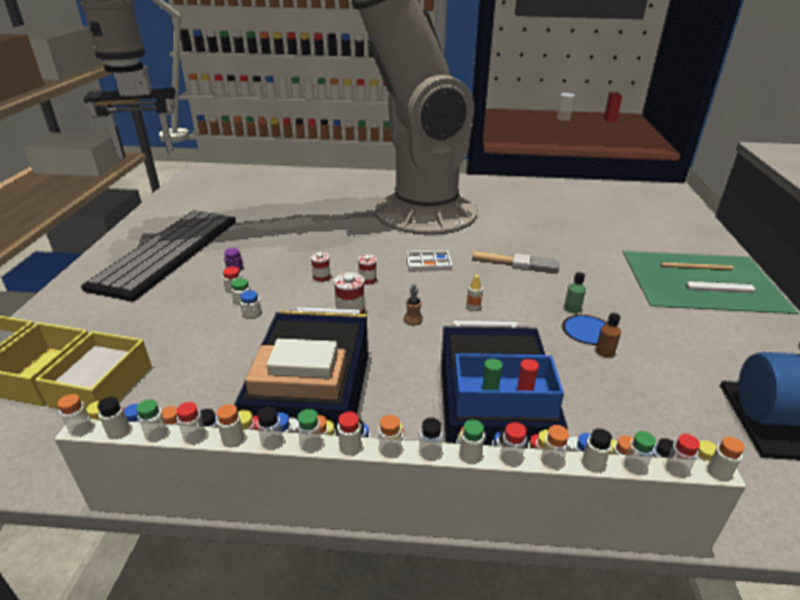

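View pics/side0.png

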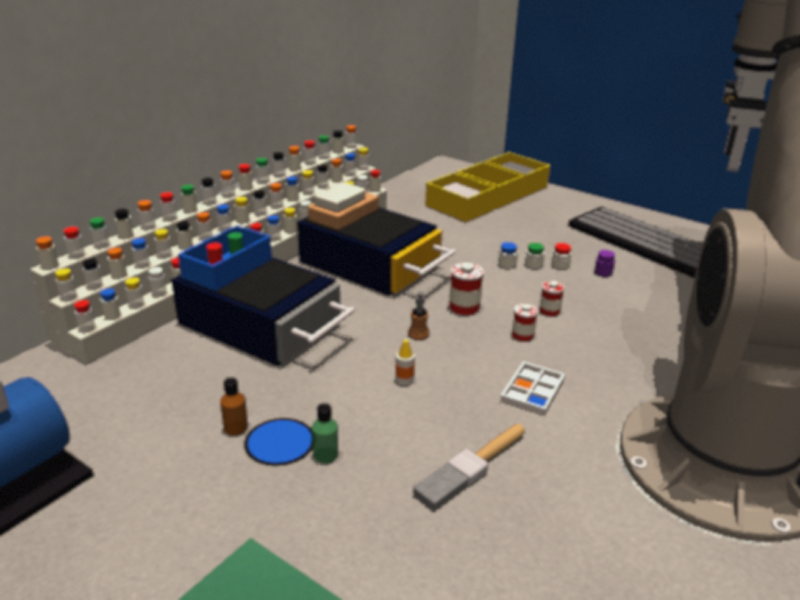

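Scene view: the large can is at (349,290)/800 in front of the yellow drawer, with two small look-alike cans at (320,265) and (367,268). The red-capped jar is at (232,278), with the purple look-alike at (233,258). The mat is at (585,328), and yellow is the robot-right module. The side view agrees: large can (466,288), red jar (562,255), mat (280,440). Next I localise these by fitting known cylinders to both views.

```bash
cat > h.py <<'E'
from station import robot
import cv2, numpy as np
from scipy.optimize import least_squares
from scipy.spatial.transform import Rotation as R
def proj(f,P):
    W=np.array(f["world_to_cam"]); P=np.atleast_2d(P)@W[:3,:3].T+W[:3,3]
    fl=f["image"].shape[0]/2/np.tan(np.radians(f["fovy"])/2)
    return P[:,:2]/P[:,2:]*fl+[f["cx"],f["cy"]]
def ray(f,uv,z):
    W=np.array(f["world_to_cam"]); fl=f["image"].shape[0]/2/np.tan(np.radians(f["fovy"])/2)
    d=W[:3,:3].T@np.array([(uv[0]-f["cx"])/fl,(uv[1]-f["cy"])/fl,1]); c=-W[:3,:3].T@W[:3,3]
    return c+d*(z-c[2])/d[2]
A=np.linspace(0,2*np.pi,24,endpoint=False)
def cyl(p,segs): # segs: (radius,z)
    return np.vstack([np.c_[p[0]+r*np.cos(A),p[1]+r*np.sin(A),0*A+z] for r,z in segs])
SEG=dict(can=[(.029,0),(.029,.078),(.011,.088)],jar=[(.019,0),(.019,.033),(.0165,.046)],bottle=[(.018,0),(.018,.05),(.008,.084)],
  mat=[(.05,.0015)],figure=[(.019,0),(.006,.086)],glue=[(.015,0),(.015,.05),(.003,.076)])
def bb(q): return np.r_[q.min(0),q.max(0)]
def fit(obs,seg,x0): # obs: list of (frame, box)
    r=least_squares(lambda p:np.concatenate([bb(proj(f,cyl(p,SEG[seg])))-b for f,b in obs]),x0,loss="soft_l1")
    return r.x,np.abs(r.fun).max()
def down(yaw): # tool z down, tool y (jaw axis) at angle yaw+90deg; tool x at yaw
    c,s=np.cos(yaw),np.sin(yaw)
    return R.from_matrix(np.array([[c,s,0],[s,-c,0],[0,0,-1]])).as_rotvec()
def save(f,n,crop=None,k=None):
    im=f["image"][:,:,::-1]
    if crop: im=im[crop[1]:crop[3],crop[0]:crop[2]]
    k=k or min(800/im.shape[1],600/im.shape[0])
    cv2.imwrite(f"pics/{n}.png",cv2.resize(im,None,fx=k,fy=k,interpolation=cv2.INTER_CUBIC))
E
python3 - <<'E'
from h import *
s,d=robot.grab_frame("scene"),robot.grab_frame("side")
B=dict(can=("can",[216,175,237,197],[285,170,308,204]),red=("jar",[144,167,153,188],[351,155,370,174]),green=("jar",[150,177,160,194],[334,155,352,173]),
blue=("jar",[155,187,167,204],[319,154,331,171]),amber=("bottle",[383,198,396,230],[142,241,157,279]),teal=("bottle",[362,174,376,200],[198,258,217,294]),
mat=("mat",[358,199,392,221],[156,268,202,299]),figure=("figure",[257,180,271,209],[261,190,275,218]),glue=("glue",[299,175,311,198],[252,216,266,246]))
for n,(k,a,b) in B.items():
    p,e=fit([(s,a),(d,b)],k,[.5,0]); print(n,p.round(4),round(e,1), bb(proj(s,cyl(p,SEG[k]))).round(),bb(proj(d,cyl(p,SEG[k]))).round())
# cabinet corner pts: top-front corners at z=.09 (side px/1.5625)
for n,u in dict(yR=(440,231),yL=(390,265),yBL=(300,222),gR=(338,290),gL=(277,332),gBL=(175,285),yh1=(453,250),yh2=(408,272)).items():
    print(n,ray(d,np.array(u)/1.5625,.058 if 'h' in n else .087).round(4))
for n,u in dict(yL=(369,318),yR=(277,312),yh1=(298,310),yh2=(353,313),gL=(538,327),gR=(443,333)).items():
    print('s',n,ray(s,np.array(u)/1.5625,.058 if 'h' in n else .09).round(4))
E
```

```text
can [ 0.4987 -0.1182] 7.8 [217. 174. 237. 205.] [286. 169. 308. 203.]
red [ 0.4253 -0.3935] 3.6 [143. 169. 156. 186.] [355. 155. 368. 173.]
green [ 0.4727 -0.358 ] 2.5 [149. 176. 162. 194.] [336. 155. 349. 173.]
blue [ 0.5222 -0.3269] 1.9 [153. 185. 167. 204.] [318. 154. 331. 172.]
amber [0.5829 0.3616] 2.5 [381. 200. 397. 229.] [140. 241. 159. 279.]
teal [0.4442 0.3268] 2.8 [361. 174. 375. 201.] [198. 258. 216. 297.]
mat [0.5101 0.3442] 1.7 [360. 200. 393. 219.] [156. 268. 202. 298.]
figure [ 5.14e-01 -3.00e-04] 4.5 [258. 180. 271. 208.] [261. 185. 275. 218.]
glue [0.4567 0.1223] 1.5 [299. 176. 309. 199.] [253. 217. 265. 247.]
yR [ 0.6181 -0.2175  0.087 ]
yL [ 0.6097 -0.0431  0.087 ]
yBL [ 0.8584 -0.0774  0.087 ]
gR [0.6245 0.0824 0.087 ]
gL [0.6142 0.2372 0.087 ]
gBL [0.849  0.2385 0.087 ]
yh1 [ 0.5833 -0.2134  0.058 ]
yh2 [ 0.5998 -0.0858  0.058 ]
s yL [ 0.6434 -0.0702  0.09  ]
s yR [ 0.6406 -0.2322  0.09  ]
s yh1 [ 0.5859 -0.2114  0.058 ]
s yh2 [ 0.5859 -0.1084  0.058 ]
s gL [0.6425 0.2186 0.09  ]
s gR [0.6746 0.058  0.09  ]
```

```bash
python3 - <<'E'
from h import *
robot.move_pose([.46,-.20,.36],down(0.2)); t0=robot.current_time()
f=robot.grab_frame("wrist"); save(f,"w1"); np.save("w1.npy",f,allow_pickle=True)
W=np.array(f["world_to_cam"]); print((-W[:3,:3].T@W[:3,3]).round(3),W[2,:3].round(2),f["fovy"])
for t in ["can","red_jar","green_jar","blue_jar","figure","yellow_handle","yellow_cabinet"]:
    print(t,[(np.round(b["box"]).astype(int).tolist(),round(b["conf"],2)) for b in robot.boxes_of(f,t)][:4])
robot.move_pose([.47,.20,.36],down(0.2))
g=robot.grab_frame("wrist"); save(g,"w2"); np.save("w2.npy",g,allow_pickle=True)
for t in ["mat","amber_bottle","teal_bottle","figure","glue","can"]:
    print(t,[(np.round(b["box"]).astype(int).tolist(),round(b["conf"],2)) for b in robot.boxes_of(g,t)][:4])
print(t0,robot.current_time(),robot.current_q().round(2))
E
```

```text
[ 0.529 -0.188  0.563] [-0.24 -0.05 -0.97] 59.13610617500795
can [([194, 97, 234, 140], 0.86), ([176, 177, 206, 212], 0.59)]
red_jar [([354, 177, 382, 202], 0.58)]
green_jar [([341, 147, 369, 172], 0.66), ([328, 114, 356, 143], 0.61)]
blue_jar [([327, 114, 358, 143], 0.9)]
figure [([119, 80, 150, 102], 0.82)]
yellow_handle [([188, 7, 302, 75], 0.64)]
yellow_cabinet [([184, 0, 316, 75], 0.57)]
mat [([142, 75, 200, 140], 0.76)]
amber_bottle [([146, 43, 180, 72], 0.7), ([433, 156, 501, 199], 0.66)]
teal_bottle [([159, 138, 189, 170], 0.77)]
figure [([370, 136, 403, 160], 0.58), ([448, 79, 510, 131], 0.53)]
glue [([294, 164, 315, 184], 0.93)]
can [([434, 156, 500, 202], 0.89), ([370, 138, 403, 160], 0.65), ([460, 240, 501, 261], 0.61), ([405, 231, 441, 262], 0.6)]
3.3417 5.575 [ 0.06  0.08 -0.62  1.68  0.05  1.4  -1.94]
```

```bash
python3 - <<'E'
from h import *
f=np.load("w1.npy",allow_pickle=True).item(); g=np.load("w2.npy",allow_pickle=True).item()
a=cv2.resize(f["image"],None,fx=1.55,fy=1.55,interpolation=cv2.INTER_CUBIC)
b=cv2.resize(g["image"],None,fx=1.55,fy=1.55,interpolation=cv2.INTER_CUBIC)
cv2.imwrite("pics/c1.png",a[:,:,::-1]); cv2.imwrite("pics/c2.png",b[:,:,::-1])
for fr,n,k,bx in [(f,"can","can",[194,97,234,140]),(f,"red","jar",[354,177,382,202]),(f,"green","jar",[341,147,369,172]),(f,"blue","jar",[327,114,358,143]),(f,"fig","figure",[119,80,150,102]),
 (g,"mat","mat",[142,75,200,140]),(g,"amber","bottle",[146,43,180,72]),(g,"teal","bottle",[159,138,189,170]),(g,"glue","glue",[294,164,315,184]),(g,"fig","figure",[370,136,403,160]),(g,"can","can",[434,156,500,202])]:
    p,e=fit([(fr,bx)],k,[.5,0]); print(n,p.round(4),round(e,1))
E
```

```text
can [ 0.5028 -0.1344] 2.7
red [ 0.438  -0.3964] 1.6
green [ 0.4815 -0.3623] 1.3
blue [ 0.5254 -0.33  ] 1.8
fig [ 0.5186 -0.0079] 4.3
mat [0.5127 0.343 ] 1.9
amber [0.5832 0.3579] 0.9
teal [0.4447 0.3219] 3.2
glue [0.455  0.1128] 2.3
fig [ 0.517  -0.0032] 3.0
can [ 0.5006 -0.1348] 0.6
```

View pics/c1.png

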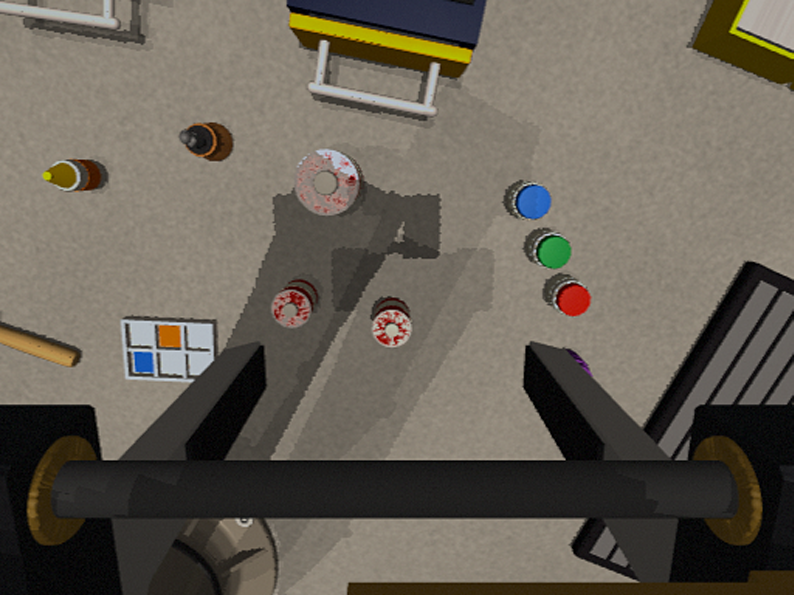

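View pics/c2.png

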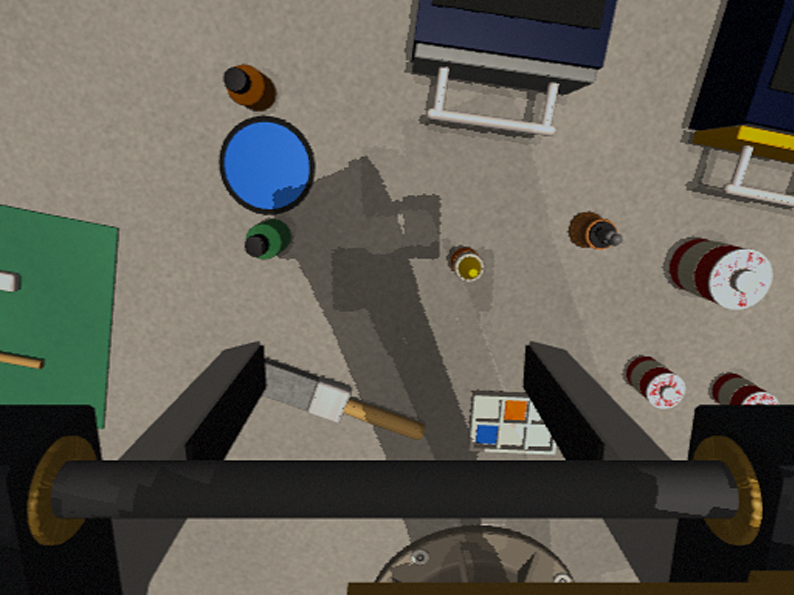

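The red-capped jar is in w1 at (573,298), in a row with green (553,251) and blue (532,201). The purple one is partly hidden at (578,362). The large can is at (326,182), the small cans at (292,305) and (391,325), and the yellow handle bar runs (310,89)–(436,110). In w2 the mat is at (267,165), between amber (237,78) and teal (257,245).

```bash
python3 - <<'E'
from h import *
f=np.load("w1.npy",allow_pickle=True).item(); g=np.load("w2.npy",allow_pickle=True).item()
k=1.55
for fr,n,u,z in [(f,"can",(325,182),.088),(g,"can",(743,280),.088),(f,"red",(573,298),.046),(f,"green",(553,251),.046),(f,"blue",(532,201),.046),
 (f,"h1",(310,89),.058),(f,"h2",(436,111),.058),(f,"frontL",(290,17),.084),(f,"frontR",(477,45),.084),(f,"small1",(291,310),.06),(f,"small2",(391,331),.06),
 (g,"mat",(267,165),.0015),(g,"amber",(237,78),.084),(g,"teal",(257,245),.084),(g,"figtip",(616,239),.086),(f,"figtip",(187,138),.086),(g,"figbase",(588,230),.0),(g,"glue",(474,272),.076),
 (g,"gh1",(430,114),.058),(g,"gh2",(553,130),.058),(g,"gfrontL",(415,47),.084),(g,"gfrontR",(600,72),.084)]:
    print(n,ray(fr,np.array(u)/k,z)[:2].round(4))
for p,yw in [((.5,-.13,.03),0),((.44,-.06,.03),0.0),((.44,0,.03),0.1),((.52,.12,.03),.2),((.512,.343,.03),.2),((.58,-.16,.06),0),((.46,-.16,.04),0),((.43,-.39,.02),-.6),((.43,-.39,.02),.9),((.43,-.39,.02),.2)]:
    q=robot.inverse_kinematics(np.array(p),down(yw)); print(p,yw,None if q is None else np.round(q,2))
E
```

```text
can [ 0.5042 -0.1304]
can [ 0.5043 -0.1247]
red [ 0.4385 -0.3913]
green [ 0.4809 -0.3584]
blue [ 0.5241 -0.3252]
h1 [ 0.5808 -0.0999]
h2 [ 0.585  -0.2153]
frontL [ 0.6301 -0.0792]
frontR [ 0.6401 -0.2363]
small1 [ 0.3736 -0.1147]
small2 [ 0.3718 -0.2163]
mat [0.5158 0.3414]
amber [0.5855 0.3575]
teal [0.4469 0.3214]
figtip [0.5175 0.0009]
figtip [ 0.5172 -0.0062]
figbase [ 0.5168 -0.0048]
glue [0.4604 0.1187]
gh1 [0.5923 0.1889]
gh2 [0.6011 0.0752]
gfrontL [0.6392 0.2139]
gfrontR [0.6512 0.0558]
(0.5, -0.13, 0.03) 0 [ 0.46  0.39 -0.4   2.07  0.23  0.72 -1.65]
(0.44, -0.06, 0.03) 0.0 [ 0.39  0.3  -0.46  2.22  0.21  0.66 -1.78]
(0.44, 0, 0.03) 0.1 [ 0.3   0.3  -0.51  2.22  0.24  0.67 -1.84]
(0.52, 0.12, 0.03) 0.2 [ 0.07  0.43 -0.5   2.02  0.3   0.75 -1.99]
(0.512, 0.343, 0.03) 0.2 [-0.24  0.57 -0.6   1.83  0.41  0.87 -2.41]
(0.58, -0.16, 0.06) 0 [ 0.43  0.46 -0.34  1.86  0.2   0.85 -1.58]
(0.46, -0.16, 0.04) 0 [ 0.52  0.33 -0.37  2.12  0.18  0.71 -1.54]
(0.43, -0.39, 0.02) -0.6 [ 0.7   0.47 -0.09  1.94  0.06  0.73 -1.6 ]
(0.43, -0.39, 0.02) 0.9 [ 0.68  0.47 -0.07  1.95  0.05  0.73 -0.09]
(0.43, -0.39, 0.02) 0.2 [ 0.71  0.47 -0.1   1.94  0.07  0.73 -0.81]
```

```bash
python3 - <<'E'
from h import *
robot.move_pose([.504,-.128,.16],down(0))
print(robot.servo_line([.504,-.128,.026],max_speed=.12,max_force=15),robot.current_eef_pos().round(4))
robot.clamp(); print("open",robot.current_opening(),robot.current_ft_force().round(1))
for x,y,z,yw,v in [(.448,-.07,.026,0,.12),(.448,.004,.026,0,.12),(.492,.058,.026,0,.1),(.53,.118,.026,0,.1),(.543,.233,.028,.255,.12),(.5162,.3395,.028,.255,.1)]:
    r=robot.servo_line([x,y,z],max_speed=v,ori=down(yw),max_force=40)
    print(r,robot.current_eef_pos().round(4),robot.current_opening(),robot.current_ft_force().round(1))
    if r: break
f=robot.grab_frame("side"); save(f,"s1",(120,140,380,335)); print(robot.current_time())
E
```

```text
False [ 0.5045 -0.1281  0.0266]
open 0.05751526447382393 [-0.4 -0.8  2.6]
False [ 0.4479 -0.0698  0.026 ] 0.05741017834831548 [-6.   4.7 11.4]
False [0.4484 0.0037 0.026 ] 0.05747521528352282 [0.1 3.7 3.2]
True [0.4547 0.0112 0.026 ] 0.057622928534853145 [0.7 1.7 1.8]
10.9
```

View pics/s1.png

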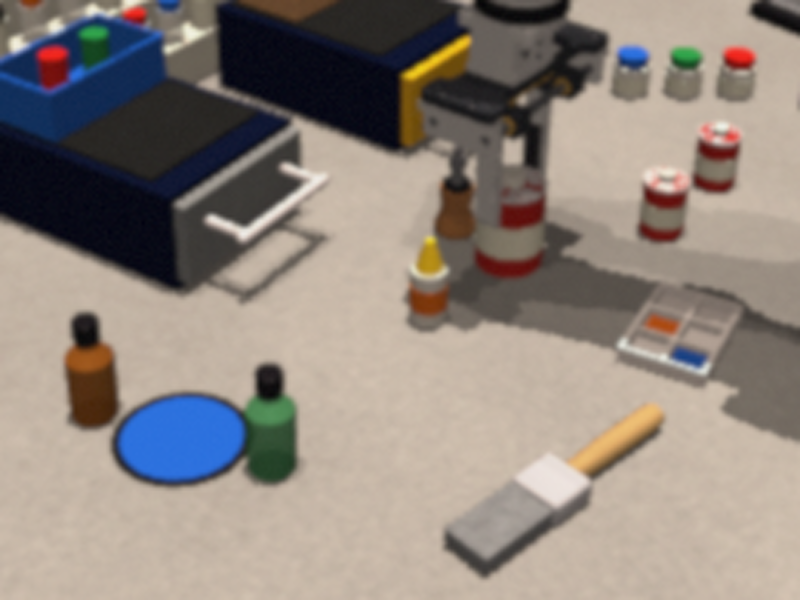

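The force stop came in free space: the crop shows the figure (455,205) and glue (428,280) standing untouched with clear gaps around the can. The residual force is about 2 N, so I continue more slowly.

```bash
python3 - <<'E'
from h import *
for x,y,z,yw,v in [(.492,.058,.026,0,.06),(.53,.118,.026,0,.07),(.543,.233,.028,.255,.09),(.5162,.3395,.028,.255,.08)]:
    r=robot.servo_line([x,y,z],max_speed=v,ori=down(yw),max_force=40)
    print(r,robot.current_eef_pos().round(4),robot.current_opening(),robot.current_ft_force().round(1))
    if r: break
f=robot.grab_frame("side"); save(f,"s2",(120,140,380,335)); print(robot.current_time())
for t in ["figure","glue","can","amber_bottle","teal_bottle"]: print(t,[(np.round(b["box"]).astype(int).tolist(),round(b["conf"],2)) for b in robot.boxes_of(f,t)][:3])
E
```

```text
False [0.4905 0.0554 0.0261] 0.057573551058488104 [-8.4 -8.4 19. ]
False [0.5292 0.1157 0.0261] 0.05755861616609165 [-6.5 -5.9 13.5]
False [0.543  0.2323 0.028 ] 0.05762909369754354 [-0.7 -0.7 -2.3]
False [0.5165 0.3389 0.028 ] 0.057731066474509034 [ 0.2 -0.8 -1.6]
16.2333
figure [([261, 186, 275, 220], 0.49)]
glue [([256, 218, 267, 248], 0.63)]
can [([165, 245, 193, 288], 0.89), ([341, 181, 359, 201], 0.87), ([327, 195, 347, 219], 0.52)]
amber_bottle [([140, 242, 160, 275], 0.66)]
teal_bottle [([200, 258, 217, 297], 0.69)]
```

```bash
python3 - <<'E'
from h import *
robot.let_go(); robot.servo_line([.5165,.339,.15],max_speed=.15)
robot.move_pose([.44,.30,.30],down(.255)); 
g=robot.grab_frame("wrist")
for t,k in [("can","can"),("mat","mat"),("amber_bottle","bottle"),("teal_bottle","bottle")]:
    for b in robot.boxes_of(g,t)[:2]:
        p,e=fit([(g,b["box"])],k,[.5,.3]); print(t,round(b["conf"],2),np.round(b["box"]),p.round(4),round(e,1))
robot.move_pose([.44,-.16,.30],down(.05))
f=robot.grab_frame("wrist"); np.save("w3.npy",f,allow_pickle=True); print(robot.current_time())
a,b=g["image"][60:260,:],f["image"][0:200,:]
cv2.imwrite("pics/w34.png",cv2.resize(np.vstack([a,b]),None,fx=1.5,fy=1.5,interpolation=cv2.INTER_CUBIC)[:,:,::-1])
E
```

```text
can 0.61 [214.  72. 264. 125.] [0.5142 0.3367] 2.0
can 0.6 [480. 250. 512. 260.] [ 0.4166 -0.0374] 42.5
mat 0.97 [204.  62. 272. 136.] [0.5129 0.3413] 1.2
amber_bottle 0.75 [224.  21. 251.  60.] [0.5844 0.3576] 1.3
teal_bottle 0.89 [226. 136. 253. 170.] [0.4444 0.3202] 2.4
20.8917
```

View pics/w34.png

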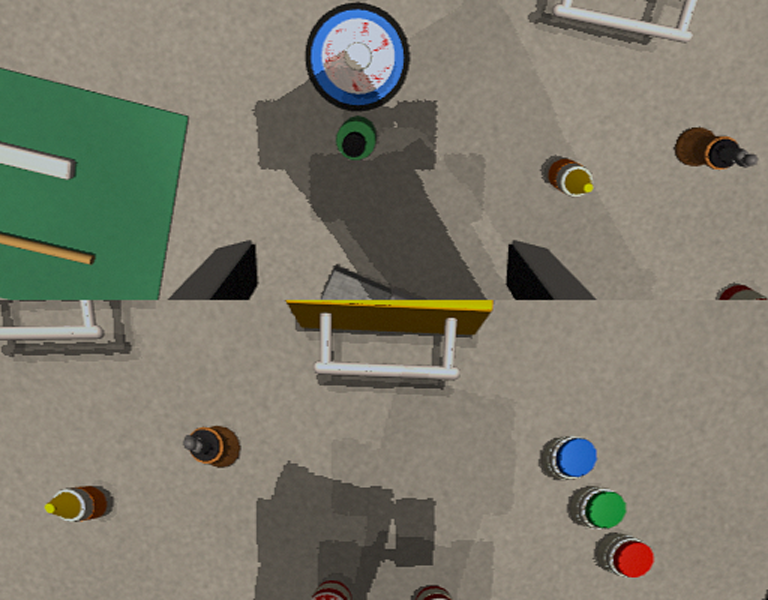

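The upper panel shows the can centred on the mat at (357,55), with the bottles and glue standing. The lower panel shows the yellow handle bar from (316,367) to (459,373), and the red jar at (633,558). I hook the bar from behind with the fingers shut and pull.

```bash
cat >> h.py <<'E'
def pt(f,u,z): return ray(f,u,z)[:2]
E
python3 - <<'E'
from h import *
f=np.load("w3.npy",allow_pickle=True).item()
U=lambda x,y:(x/1.5,(y-300)/1.5)
h1,h2=pt(f,U(316,367),.058),pt(f,U(459,373.5),.058)
red=pt(f,U(633,558),.046)
fl,fr=pt(f,U(287,302),.084),pt(f,U(493,308),.084)
v=h1-h2; psi=np.arctan2(-v[0],v[1]); w=fl-fr
print("bar",h1.round(4),h2.round(4),np.linalg.norm(v),"psi",psi,np.arctan2(-w[0],w[1]),"front",fl.round(4),fr.round(4),"red",red.round(4))
psi=(.5*psi+.5*np.arctan2(-w[0],w[1])); ex=np.array([np.cos(psi),np.sin(psi)]); m=(h1+h2)/2; print("mid",m,"psi",psi,"gap to front",(((fl+fr)/2)-m)@ex)
np.save("hd.npy",[*m,psi])
robot.clamp(); o=down(psi)
p=m+.022*ex
robot.move_pose([*p,.12],o)
r=robot.servo_line([*p,.044],max_speed=.08,max_force=10); print(r,robot.current_eef_pos().round(4),robot.current_ft_force().round(1),robot.current_opening())
if not r:
    q=p-.025*ex
    r=robot.servo_line([*q,.044],max_speed=.04,max_force=12); print(r,robot.current_eef_pos().round(4),robot.current_ft_force().round(1))
print(robot.current_time())
E
```

```text
bar [ 0.583 -0.099] [ 0.5842 -0.2158] 0.11681748719364599 psi 0.010172883192008384 0.026052082552826532 front [ 0.6227 -0.0798] [ 0.6267 -0.2336] red [ 0.4378 -0.3903]
mid [ 0.58357405 -0.15739791] psi 0.018112482872417457 gap to front 0.04113032557535057
False [ 0.606  -0.1571  0.0445] [-0.   0.7  0.6] 0.0008811239164758142
False [ 0.5808 -0.1575  0.0441] [0.5 0.4 0.4]
25.15
```

```bash
python3 - <<'E'
from h import *
mx,my,psi=np.load("hd.npy"); ex=np.array([np.cos(psi),np.sin(psi)]); m=np.array([mx,my]); o=down(psi)
r=robot.servo_line([*(m-.132*ex),.044],max_speed=.08,max_force=25); print(r,robot.current_eef_pos().round(4),robot.current_ft_force().round(1))
f=robot.grab_frame("scene"); save(f,"s5",(120,130,320,280)); np.save("s5.npy",f,allow_pickle=True)
d=robot.grab_frame("side"); np.save("d5.npy",d,allow_pickle=True)
print(robot.current_time())
E
```

```text
False [ 0.4519 -0.1597  0.044 ] [-0.4 -0.3 -0.4]
27.0083
```

View pics/s5.png

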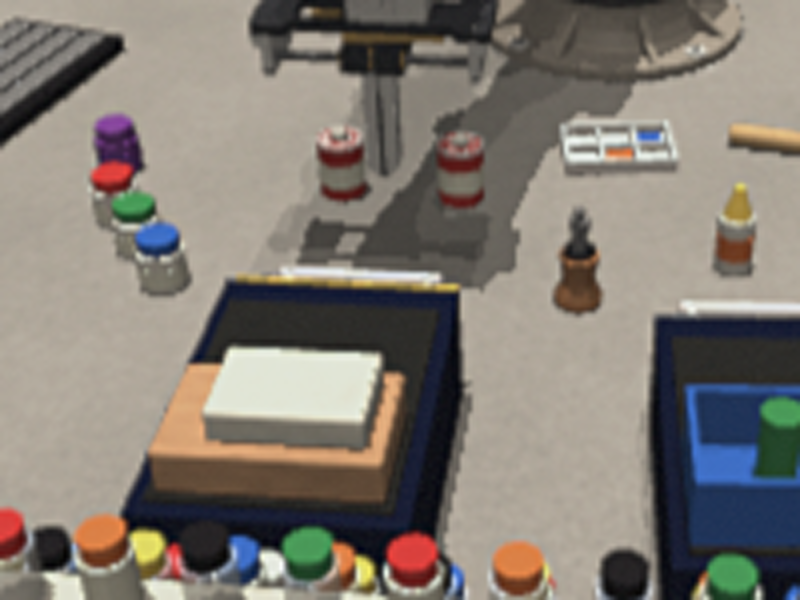

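The drawer stayed shut: its front is still at crop (345,285) and the bar at (360,272), so the fingers slipped past the bar. I check why.

```bash
python3 - <<'E'
from h import *
s=np.load("s5.npy",allow_pickle=True).item(); d=np.load("d5.npy",allow_pickle=True).item()
p=robot.current_eef_pos(); print(p, (proj(s,p)-[120,130])*4, proj(d,p))
# handle now, both views, given old estimate
mx,my,psi=np.load("hd.npy")
print((proj(s,[mx,my,.058])-[120,130])*4, proj(d,[mx,my,.058]))
im=d["image"][100:250,200:400]; q=cv2.resize(im,None,fx=4,fy=4,interpolation=cv2.INTER_CUBIC)[:,:,::-1].copy()
for P in (p,[mx,my,.058]):
    u=(proj(d,P)[0]-[200,100])*4; cv2.circle(q,tuple(int(x) for x in u),4,(255,0,255),1)
cv2.imwrite("pics/d5.png",q)
E
```

```text
[ 0.45181629 -0.15970569  0.04393642] [[387.14510706 197.45163411]] [[318.47542838 184.17726793]]
[[357.10255507 275.825208  ]] [[279.65058628 166.65696925]]
```

View pics/d5.png

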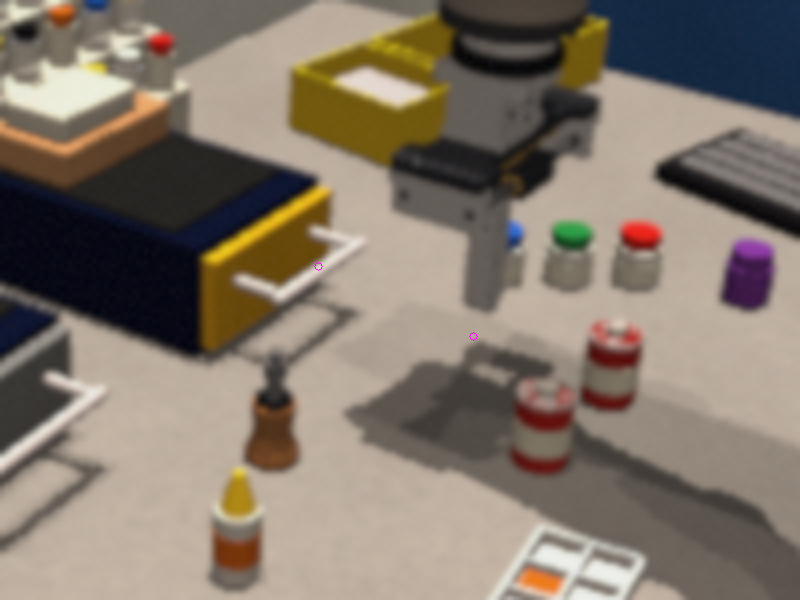

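The projected TCP lies about 7 px below the real fingertips in both views, so the tips passed over the bar. I triangulate the offset.

```bash
python3 - <<'E'
from h import *
s=np.load("s5.npy",allow_pickle=True).item(); d=np.load("d5.npy",allow_pickle=True).item()
p=robot.current_eef_pos()
def tri(a,b):
    r=least_squares(lambda P:np.r_[proj(s,P)[0]-a,proj(d,P)[0]-b],p); return r.x,r.fun
us=np.array([388,170])/4+[120,130]; ud=np.array([484,301])/4+[200,100]
P,e=tri(us,ud); print("tips",P.round(4),e.round(1),"offset",(P-p).round(4), robot.current_tool_rot(), robot.grip_depth, robot.current_opening())
print("fk rot z",R.from_rotvec(robot.current_tool_rot()).as_matrix()[:,2].round(3))
E
```

```text
tips [ 0.4487 -0.1601  0.0712] [-0.6 -0.9 -0.6  0.8] offset [-0.0031 -0.0004  0.0272] [-3.14135881e+00 -2.87494439e-02  1.10881212e-05] 0.0188 0.0006470184859719446
fk rot z [-0.  0. -1.]
```

```bash
python3 - <<'E'
from h import *
p=robot.current_eef_pos()
robot.servo_line([p[0]+.01,p[1],.010],max_speed=.08,max_force=8)
r=robot.servo_line([p[0]+.01,p[1],-.035],max_speed=.02,max_force=6); print(r,robot.current_eef_pos().round(4),robot.current_ft_force().round(1))
robot.servo_line([p[0]+.01,p[1],.05],max_speed=.12); print(robot.current_time())
E
```

```text
True [ 0.4618 -0.1597 -0.0245] [-0.5 -0.4  9. ]
29.9333
```

The touch on the bench shows the tips are really about 23.5 mm above the reported TCP. I correct every height for that and hook again.

```bash
echo 'OFF=.0235 # tips are this far above the reported TCP' >> h.py; python3 - <<'E'
from h import *
mx,my,psi=np.load("hd.npy"); ex=np.array([np.cos(psi),np.sin(psi)]); m=np.array([mx,my]); o=down(psi)
p=m+.022*ex; z=.040-OFF
robot.servo_line([*(m-.11*ex),.10],max_speed=.2)
robot.servo_line([*p,.10],max_speed=.2)
r=robot.servo_line([*p,z],max_speed=.1,max_force=10); print(r,robot.current_eef_pos().round(4),robot.current_ft_force().round(1))
if not r:
    r=robot.servo_line([*(p-.09*ex),z],max_speed=.06,max_force=30); print(r,robot.current_eef_pos().round(4),robot.current_ft_force().round(1))
    if not r: r=robot.servo_line([*(p-.165*ex),z],max_speed=.05,max_force=20); print(r,robot.current_eef_pos().round(4),robot.current_ft_force().round(1))
f=robot.grab_frame("scene"); save(f,"s6",(120,130,320,280)); np.save("s6.npy",f,allow_pickle=True)
d=robot.grab_frame("side"); np.save("d6.npy",d,allow_pickle=True); save(d,"d6",(200,100,400,250))
print(robot.current_time())
E
```

```text
False [ 0.606  -0.157   0.0171] [-0.2  0.6  0.6]
False [ 0.5156 -0.1587  0.0164] [-0.2 -0.5 -0.1]
True [ 0.451  -0.1599  0.0169] [ 3.2 -0.3  2.2]
35.075
```

View pics/d6.png

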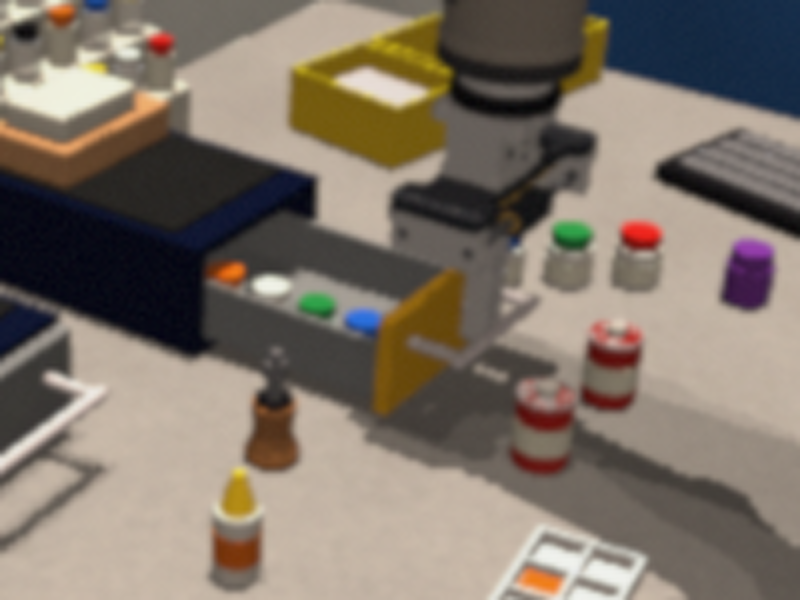

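The drawer is open to its stop: front at (420,340) in the crop, pots visible, strip free, and figure and glue standing. Next is the red-capped jar at (637,250); purple, at (750,270), stays. The red cap has already been told apart from purple in three views.

```bash
python3 - <<'E'
from h import *
mx,my,psi=np.load("hd.npy"); ex=np.array([np.cos(psi),np.sin(psi)]); ey=np.array([-ex[1],ex[0]]); m=np.array([mx,my])
robot.servo_line([.455,-.1598,.0165],max_speed=.05); robot.servo_line([.455,-.1598,.12],max_speed=.2)
robot.let_go()
J=[.438,-.3908]
robot.move_pose([*J,.10],down(.66))
r=robot.servo_line([*J,-.0135],max_speed=.1,max_force=8); print(r,robot.current_eef_pos().round(4))
robot.clamp(); print("open",robot.current_opening(),"(jar 0.038)")
robot.servo_line([*J,.115],max_speed=.15); print("open",robot.current_opening())
P=m-.028*ex-.018*ey; print("place",P)
robot.move_pose([*P,.115],down(np.pi/2+psi))
print(robot.current_eef_pos().round(4),robot.current_opening(),robot.current_time())
f=robot.grab_frame("wrist"); d=robot.grab_frame("side"); np.save("w7.npy",f,allow_pickle=True)
a=f["image"]; b=cv2.resize(d["image"][80:230,200:400],(512,384),interpolation=cv2.INTER_CUBIC)
cv2.imwrite("pics/w7.png",cv2.resize(np.hstack([a,b]),(800,300),interpolation=cv2.INTER_AREA)[:,:,::-1])
E
```

```text
False [ 0.4384 -0.3911 -0.0129]
open 0.037280848019161504 (jar 0.038)
open 0.03749891801357802
place [ 0.55590464 -0.17590208]
[ 0.5552 -0.1777  0.1145] 0.03733752054758612 42.6083
```

View pics/w7.png

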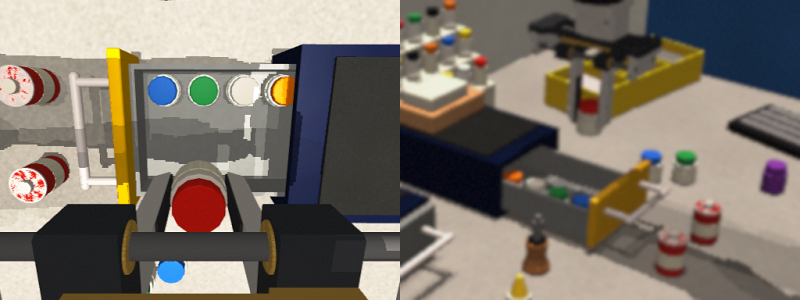

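```bash
python3 - <<'E'
from h import *
f=np.load("w7.npy",allow_pickle=True).item(); k=400/512
for n,u,z in [("bar1",(75,75),.058),("bar2",(86,187),.058),("frontface",(109,50),.084),("frontrear",(120,52),.084),("frontrear2",(128,200),.084),("roof z.09",(303,48),.09),("roof",(297,200),.09),("roofA",(275,60),.09),("pot",(162,90),.059),("pot2",(203,90),.059),("wallR",(140,190),.058),("wallR2",(290,190),.058)]:
    print(n,pt(f,np.array(u)/k,z).round(4))
E
```

```text
bar1 [ 0.4375 -0.1017]
bar2 [ 0.438  -0.2147]
frontface [ 0.4795 -0.0819]
frontrear [ 0.4886 -0.0834]
frontrear2 [ 0.4887 -0.2168]
roof z.09 [ 0.6385 -0.0787]
roof [ 0.6476 -0.2115]
roofA [ 0.6167 -0.0883]
pot [ 0.5197 -0.1143]
pot2 [ 0.5588 -0.1137]
wallR [ 0.4945 -0.2172]
wallR2 [ 0.6522 -0.2148]
```

Held jar: opening 37 mm, upright in both halves. The drawer's front inner face is at x≈0.489 and the roof edge at about 0.63, so I place it at 0.558.

```bash
python3 - <<'E'
from h import *
psi=np.load("hd.npy")[2]; o=down(np.pi/2+psi); P=[.558,-.1755]
robot.servo_line([*P,.115],max_speed=.1,ori=o)
r=robot.servo_line([*P,.020],max_speed=.1,max_force=10); print(r,robot.current_eef_pos().round(4))
r=robot.servo_line([*P,.0015],max_speed=.02,max_force=4); print(r,robot.current_eef_pos().round(4),robot.current_ft_force().round(1),robot.current_opening())
f=robot.grab_frame("side"); print([(np.round(b["box"]),round(b["conf"],2)) for b in robot.boxes_of(f,"red_jar")][:3])
print(bb(proj(f,cyl(P,[(.019,.017),(.019,.05),(.0165,.063)]))).round(),robot.current_time())
E
```

```text
False [ 0.5584 -0.1756  0.0206]
True [ 0.5583 -0.1755  0.0035] [1.4 0.6 5.5] 0.03755881503340354
[(array([382., 165., 392., 176.]), 0.69), (array([285., 162., 300., 181.]), 0.6), (array([257., 222., 267., 249.]), 0.54)]
[283. 163. 296. 182.] 44.9333
```

```bash
python3 - <<'E'
from h import *
psi=np.load("hd.npy")[2]; ex=np.array([np.cos(psi),np.sin(psi)])
robot.let_go(); robot.pause(.4); print(robot.current_ft_force().round(1))
p=robot.current_eef_pos(); robot.servo_line([p[0],p[1],.13],max_speed=.15)
w=robot.grab_frame("wrist"); robot.clamp()
b=np.array([.4375,-.1585]); a=b-.030*ex; print(robot.inverse_kinematics(np.array([*a,.0215]),down(psi)))
robot.move_pose([*a,.12],down(psi))
s=robot.grab_frame("side")
r=robot.servo_line([*a,.0215],max_speed=.12,max_force=8); print(r,robot.current_eef_pos().round(4),robot.current_time())
cv2.imwrite("pics/w8.png",cv2.resize(np.hstack([w["image"],cv2.resize(s["image"][80:230,200:400],(512,384),interpolation=cv2.INTER_CUBIC)]),(800,300),interpolation=cv2.INTER_AREA)[:,:,::-1])
E
```

```text
[-1.2 -0.9  0.1]
[ 0.46115867  0.28849128 -0.26743243  2.24513674  0.1294552   0.62166055
 -1.45383027]
False [ 0.4079 -0.1591  0.022 ] 51.1083
```

View pics/w8.png

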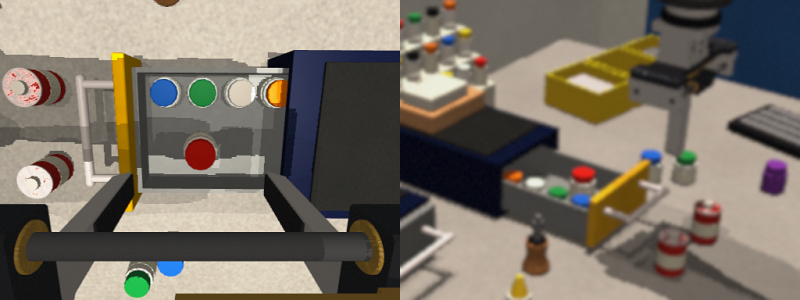

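The red jar stands upright in the drawer (200,152 left; 583,180 right) with the fingers clear. I push it shut now.

```bash
python3 - <<'E'
from h import *
psi=np.load("hd.npy")[2]; ex=np.array([np.cos(psi),np.sin(psi)])
a=robot.current_eef_pos()[:2]; q=lambda d:[*(a+d*ex),.0215]
r=robot.servo_line(q(.13),max_speed=.06,max_force=25); print(r,robot.current_eef_pos().round(4))
if not r: r=robot.servo_line(q(.185),max_speed=.03,max_force=15); print(r,robot.current_eef_pos().round(4),robot.current_ft_force().round(1))
e=robot.current_eef_pos()
robot.servo_line([*(e[:2]-.04*ex),.0215],max_speed=.12); e=robot.current_eef_pos(); robot.servo_line([e[0],e[1],.16],max_speed=.2)
robot.move_pose([.42,-.16,.30],down(psi))
w=robot.grab_frame("wrist"); s=robot.grab_frame("side"); np.save("w9.npy",w,allow_pickle=True)
for t,k in [("can","can"),("mat","mat"),("figure","figure"),("glue","glue"),("green_jar","jar"),("blue_jar","jar")]:
    print(t,[(np.round(b["box"]).astype(int).tolist(),round(b["conf"],2)) for b in robot.boxes_of(s,t)][:2])
print(robot.current_time())
cv2.imwrite("pics/w9.png",cv2.resize(np.vstack([w["image"][:190],s["image"][120:310]]),(800,594),interpolation=cv2.INTER_CUBIC)[:,:,::-1])
E
```

```text
False [ 0.5378 -0.1567  0.0216]
True [ 0.5718 -0.1562  0.0209] [-1.2 -1.2  1.5]
can [([166, 248, 193, 290], 0.94), ([327, 193, 345, 218], 0.79)]
mat [([154, 273, 200, 302], 0.66)]
figure [([261, 186, 273, 218], 0.57)]
glue [([256, 220, 266, 249], 0.77)]
green_jar [([336, 152, 348, 170], 0.62)]
blue_jar [([318, 155, 329, 174], 0.55)]
57.0583
```

View pics/w9.png

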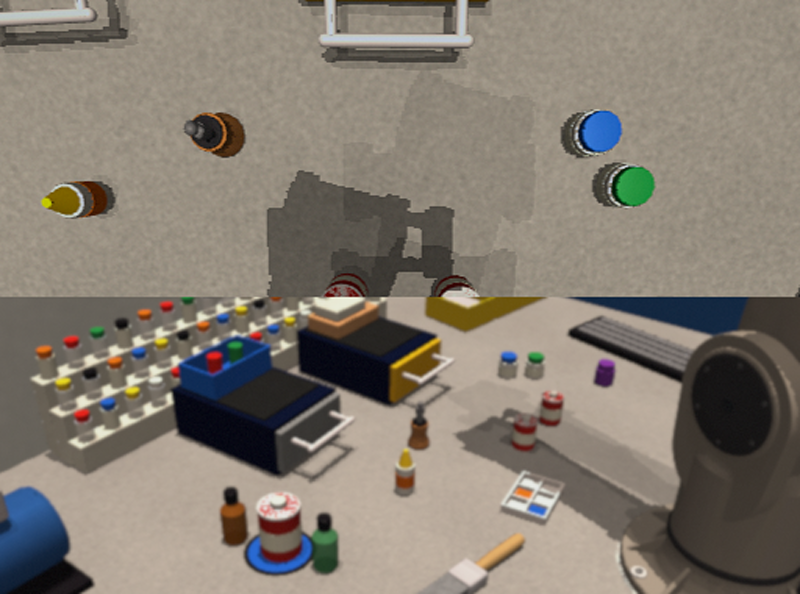

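```bash
python3 - <<'E'
from h import *
w=np.load("w9.npy",allow_pickle=True).item(); k=1.5625
print(pt(w,np.array([326,41])/k,.058),pt(w,np.array([467,41])/k,.058))
f=np.load("w7.npy",allow_pickle=True).item()
W=robot.current_time(); print(W)
E
```

```text
[ 0.5846607  -0.10275179] [ 0.58669269 -0.2113303 ]
57.0583
```

```bash
python3 - <<'E'
from h import *
robot.job_done(); print("done")
E
```

```text
the job is handed in; nothing more can be done
done
```

I slid the red thinner can onto the mat, opened the yellow drawer to its stop, stood the red-capped jar inside and pushed the drawer shut. I handed in at about 57 s of the 72 s; the interface gives no verdict.

**Last checks**
- **Can:** it stood upright about 5 mm from the mat's centre when measured after release, against a limit of 22 mm. The final side picture still shows it upright there.
- **Jar:** the set-down contact came at the predicted height. It was seen upright and released in the open drawer; after closing it is out of sight and could not be checked again.
- **Yellow drawer:** the push ended on a hard stop. My estimates put it within about 3 mm of shut, from the handle's position and the finger travel; the limit is 8 mm. The camera calibration (about 2 mm) limits how closely I can tell.
- **Other things:** the last picture shows the grey drawer shut, and the figure, glue, bottles, and green and blue jars standing where they began.

**What went wrong or disagreed**
- **Tool height:** the fingertips sat about 23.5 mm above the reported tool point. The first hook therefore passed over the handle without moving the drawer. I measured the offset by touching the bench, corrected all heights, and the second pull worked.
- **Force stop:** one stop (40 N change) triggered while sliding the can, with nothing seen touching. I went on more slowly and it did not recur.
- **Can slide:** because of the tool offset, the can was held about 23 mm higher than planned. I also raised it 2 mm at the mat's edge so it would not catch; the limit is 12 mm.

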